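Slide box between the stain jars

ROBOT

A 6-joint arm with a two-finger parallel gripper is mounted at the origin on the work surface. World frame = base frame: x ahead of the robot, y to its left, z up, the work surface at z = 0. Lengths are in mm, angles in degrees, forces in N, time in s.
With the tool pointing down it reaches from about 350 to 850 mm from the base axis. Payload 8.1 kg.
Tool frame: the origin (TCP) lies between the finger pads; the fingertips stand 11 mm ahead of it and the grasp point (between the pads) lies 8 mm behind it; z points along the fingers, y is the line along which they close (so a half turn about z gives the same grasp; the last joint's range is limited). The gripper opens to 85 mm and grips with 20 to 120 N. Pads are 22 mm wide; open, the fingers measure 114 mm over their backs; the gripper's body (76 mm by 85 mm) begins 54 mm behind the grasp point. The pads swing forward as they close: fully open they stand 13 mm farther back than shut.
Start: joints at [-68.721, 7.471, 85.268, -0, 87.261, -4.893], TCP at [264.667, -538.476, 242.292] pointing down, gripper open.
Joint ranges: [-169.43, 169.43], [-51.17, 129.36], [1.28, 143.12], [-76.62, 256.62], [0, 156.53], [-152.29, 152.29]. Speed limits (degrees/s): [136.94, 136.94, 159.86, 180, 180, 180].

INTERFACE

Orientations are given as [roll, pitch, yaw] about the fixed x, y, z axes, in that order (R = Rz(yaw) Ry(pitch) Rx(roll)).
In Python, from bench import r, snapshot, get_calibration gives the robot as it stands.
- The arm moves only by the tool step_arm, never from a script. Its argument "rows" is a list of rows, each a list of 2 entries, a list of its own where there are three numbers: the shift along the tool's x, y, z in mm, then the turn about the tool's z in degrees. In form: [[[tx, ty, tz], yaw], ...]. A call has 1 to 12 rows; each row is the pose to reach, as a shift and turn from the pose commanded when the call began, along the tool's axes at that moment; what a row does not reach only later rows make up. A row lasts 1/10 s, in which the tool goes at most 50 mm and 8.59 degrees, less where a joint would pass 70% of its speed; a pose out of reach is approached as far as the arm can. A call with a gripper value outside its range is refused whole. "fingers" is the opening, from 0 (shut) to 1 (fully open), set as the call begins (left out, the last holds). The fingers move at their own pace and stop on an object; "squeeze" is the grip in N (left out, the last holds). Time passes only in rows, so rows that repeat a pose let the fingers close. It gives the time, the measured TCP pose, the force, the opening and the grip force at its end, in the units of the state.
- r.sense(): the state, without advancing time (a new reading comes with each control period).
- snapshot(name): name is "scene" or "top" or "wrist"; returns the picture (384x512x3 uint8, blue, green, red); there is no depth.
- get_calibration(name): a dict with "fovy" (degrees; the focal length in pixels is half the picture's height over the tangent of half this angle, whatever the lens; pixels are square), "cx", "cy" (the principal point, pixels), "eye" and "orientation" of the camera in the world. Camera axes: x right, y up, looking along -z (the intrinsics and any distortion apply to the point x, -y, -z); pixel columns grow to the right and rows downward; lengths in mm; the calibration is good to about 2 mm. The wrist camera is an equidistant fisheye: a pixel r from the principal point sees the ray r / f radians off the axis. A picture is of the moment at which its call begins: read the wrist's pose just before it. get_calibration takes no time and is no camera call; for the wrist camera it gives the pose at the moment of the call.
- r.hand_in(): hands the job in; it is judged then, once.
The state is a dict: "time": time; "joint_pos": joint angles; "qd": joint speeds; "joint_efforts": joint torques, N m; "tool_pos": TCP position; "tcp_rot": TCP orientation; "ft_force": force on the tool from outside, world axes, zero at the start; "wrist_torque": the same for the moment, N m; "finger_gap": finger opening in mm; "grip_force": force on a finger pad.
Only numpy, scipy, OpenCV 4.12 (cv2) and the standard library are available. Lean on these libraries where they do the work, as an engineer would, in place of code of your own. Each camera call takes 0.05 s, during which the arm holds its last target. There are 200 camera calls.

TASK

Put the yellow slide box away in its bay on the blue mat: push it along the bench with the fingertips, through the narrow gap between the two fixed stain jars, and on until its end rests squarely against the aluminium stop bar. Keep it flat on the bench, never lift or tip it, do not knock the gripper hard against the jars or the bar, and leave the other things where they are.

Things in the scene. Friction and masses are not known exactly. Their poses are not given: they have to be found in the camera images.
- slide_box: Yellow plastic slide box, closed, a plain loose block 64 mm (its x) by 100 mm (its y, long axis) by 30 mm tall, about 0.18 kg (may differ by a third), with a white paper label on top. Origin: centre of its underside. It lies flat, 135 to 180 mm before the gap (bay's -y side), up to 50 mm off the centre line and turned up to half a radian from it.
- bay: The bay, fixed, at a different place and angle each time: a thin blue mat (260 x 440 mm, no step to climb) with two jars and a stop bar. Origin on the bench midway between the jars; z up; y = push direction, from the gap to the stop bar; x across the gap. The box's home: its centre at x = 0, y = +100 mm of this frame.
- gap (a point): Middle of the gap, at bench height (same point as the bay's origin). The jars' axes are at x = -68 mm (violet) and +68 mm (pink) of the bay; each sits in a fixed round steel collar, 32 mm radius, 30 mm tall; the slimmer jar and its dark blue cap end 53 mm above the bench. The gap is 72 mm wide, open above.
- stop (a point): Middle of the stop bar's near face (the face that the box's end comes to rest on), 10 mm above the bench, at (0, 150, 10) mm in the bay's frame. The bar is 94 mm long along the bay's x, 12 mm thick and 20 mm tall, fixed.
- petri: Bystander: closed clear petri dish, 92 mm across, 15 mm tall, lying loose on the +x side of the bay next to the stop bar, 145 to 165 mm from the centre line. Origin: centre of underside.
- dropper: Bystander: small amber dropper bottle, 30 mm across, 64 mm tall, loose on the -x side of the bay, 130 to 155 mm from the centre line. Origin: centre of underside.
- marker: Bystander: black marker with red cap, 105 x 14 x 12 mm, lying loose on the right of the bench before the bay, long axis its x. Origin: centre of underside.
- oil: Bystander: small green immersion-oil bottle with white cap, 34 mm across, 45 mm tall, loose on the +x side of the pink jar, 160 to 175 mm from the centre line. Origin: centre of underside.
- beaker: Bystander: clear plastic beaker, 70 mm across, 80 mm tall, on the left of the bench beyond the bay. Origin: centre of underside.
Things that resemble listed ones, but are neither listed nor needed, are in the scene too. What is shaped like the slide_box but purple, red or turquoise is not meant.

How it is judged:
By the outcome, as a careful person would: the job done as asked, in the order asked, and still so for the second after the job is handed in, with the robot touching nothing.
It also fails if it takes over 61 s, if anything falls off the work surface, if the arm or the gripper's body presses on something with over 40 N, if the wrist force passes 120 N, or if a joint passes its speed limit or range.

## Working session

There is one attempt and no reset: what is moved stays moved. The work goes in short steps, Python scripts to look and compute and a tool call to move; the robot and the scene stay as the last step left them, time stands still between calls to the robot, and variables do not carry over. Pictures are saved under pics/ and viewed, at most 10 in all, crops included, and the job is handed in when it is done.

Besides the shell and the picture viewer there is one more tool, called after "Call:" by a JSON object that holds its "name" and its "arguments", one argument or row to a line. step_arm: Moves the arm, as the interface text tells. Its arguments: {"type":"object","properties":{"rows":{"type":"array"},"fingers":{"type":"number"},"squeeze":{"type":"number"}},"required":["rows"]}

```bash
mkdir -p pics; python3 - <<'E'
from bench import r,snapshot,get_calibration
import cv2
for n in("top","scene"):
    cv2.imwrite(f"pics/{n}0.png",snapshot(n)); print(n,get_calibration(n))
s=r.sense();print(s)
E
```

```text
top {'fovy': 44.20635627529223, 'cx': 265.5399828733519, 'cy': 183.3163243925615, 'eye': array([ 366.17537694,    3.89435756, 1210.75924428]), 'orientation': array([  7.52850996,  -0.70378586, -88.97316683])}
scene {'fovy': 55.738807062632894, 'cx': 250.5875508741164, 'cy': 196.29936884601526, 'eye': array([1169.29905739,  210.22406743,  609.28011804]), 'orientation': array([ 49.87667992,  -0.87965353, 110.68357875])}
{'time': 0.1, 'joint_pos': array([-6.87197241e+01,  7.51134201e+00,  8.53225865e+01,  5.93040007e-04,
        8.72621872e+01, -4.89376813e+00]), 'qd': array([-0.0306212 , -0.01336128, -0.05411731, -0.03154948,  0.05735276,
        0.01203953]), 'joint_efforts': array([ 8.39446566e-04, -5.70953500e+01, -5.01941049e+01, -1.08840902e-04,
        8.11701408e-03, -1.77151435e-05]), 'tool_pos': array([ 264.50302988, -538.0219357 ,  241.34781621]), 'tcp_rot': array([-1.79904285e+02, -8.78964189e-03,  2.61740079e+01]), 'ft_force': array([-0.42842094,  0.19283392, -0.65848601]), 'wrist_torque': array([ 0.00219402, -0.04465269, -0.01032631]), 'grip_force': 0.0, 'finger_gap': 85.307000418307}
```

View pics/top0.png

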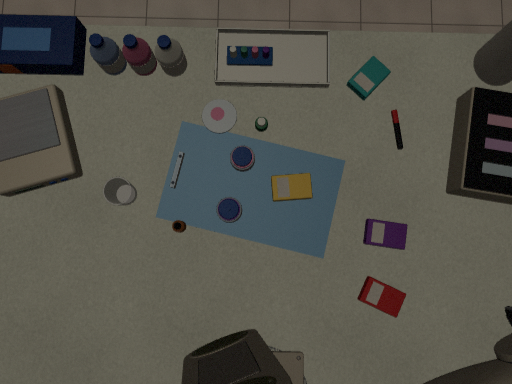

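View pics/scene0.png

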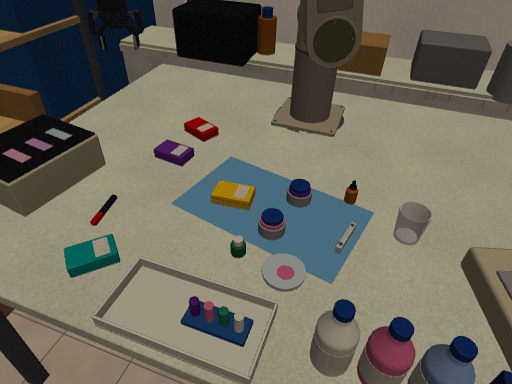

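The top view shows the box at (292,187), the pink jar at (242,158), the violet jar at (229,209) and the bar at (177,170). The push direction is image left, roughly world +y. Next I'll measure these.

```bash
cat >h.py <<'E'
import numpy as np,cv2
from scipy.spatial.transform import Rotation as R
from bench import r,snapshot,get_calibration
def proj(c,uv,z,h=384):
    f=h/2/np.tan(np.radians(c["fovy"])/2); uv=np.atleast_2d(np.asarray(uv,float))
    d=np.c_[(uv[:,0]-c["cx"])/f,-(uv[:,1]-c["cy"])/f,-np.ones(len(uv))]
    d=d@R.from_euler("xyz",c["orientation"],degrees=True).as_matrix().T
    return (c["eye"]+d*((z-c["eye"][2])/d[:,2])[:,None])[:,:2]
def comp(m,near):
    n,l,st,ce=cv2.connectedComponentsWithStats(m.astype(np.uint8))
    ok=[i for i in range(1,n) if st[i,4]>25]
    i=min(ok,key=lambda i:np.hypot(*(ce[i]-near))); return l==i
def cnt(m):
    return max(cv2.findContours(m.astype(np.uint8),cv2.RETR_EXTERNAL,cv2.CHAIN_APPROX_NONE)[0],key=len)[:,0]
def rect(c,m,z):
    p=proj(c,cnt(m),z).astype(np.float32); return cv2.minAreaRect(p)
def look():
    c=get_calibration("top"); im=snapshot("top"); H=cv2.cvtColor(im,cv2.COLOR_BGR2HSV).astype(int)
    return c,im,H
def yellow(H): return (abs(H[...,0]-23)<8)&(H[...,1]>130)&(H[...,2]>90)
E
python3 - <<'E'
from h import *
c,im,H=look()
for u,v in((292,187),(283,187),(242,158),(229,209),(177,170),(320,170),(400,120)): print((u,v),H[v,u])
mat=comp((abs(H[...,0]-104)<10)&(H[...,1]>90)&(H[...,2]>90),(250,190))
print("mat",rect(c,mat,0))
for n in((242,158),(229,209)):
    m=comp((H[...,0]>105)&(H[...,0]<130)&(H[...,1]>140)&(H[...,2]<150),n)
    print("cap",m.sum(),cv2.minEnclosingCircle(cnt(m)),proj(c,cv2.minEnclosingCircle(cnt(m))[0],53))
m=comp((H[...,1]<60)&(H[...,2]>140),(177,170));print("bar",m.sum(),rect(c,m,20))
m=comp(yellow(H),(296,187));print("box",m.sum(),rect(c,m,30))
cv2.imwrite("pics/crop1.png",cv2.resize(im[110:260,150:350],None,fx=4,fy=4,interpolation=cv2.INTER_CUBIC))
E
```

```text
(292, 187) [ 21 167 113]
(283, 187) [20 39 97]
(242, 158) [113 140  51]
(229, 209) [111 145  58]
(177, 170) [95 15 99]
(320, 170) [100  82  90]
(400, 120) [ 26  38 100]Traceback (most recent call last):
  File "<stdin>", line 4, in <module>
  File "h.py", line 12, in comp
    i=min(ok,key=lambda i:np.hypot(*(ce[i]-near))); return l==i
ValueError: min() iterable argument is empty
```

```bash
sed -i 's/(H\[...,2\]>90)$/(H[...,2]>60)/' h.py
python3 - <<'E'
from h import *
c,im,H=look()
print(H[185:200:4,200:225:5].reshape(-1,3).tolist())
mat=comp((abs(H[...,0]-102)<10)&(H[...,1]>55)&(H[...,2]>60),(250,190))
print("mat",mat.sum(),rect(c,mat,0))
for n in((242,158),(229,209)):
    m=comp((H[...,0]>104)&(H[...,0]<130)&(H[...,1]>100)&(H[...,2]<75),n)
    print("cap",m.sum(),cv2.minEnclosingCircle(cnt(m)),proj(c,cv2.minEnclosingCircle(cnt(m))[0],53))
m=comp((H[...,1]<50)&(H[...,2]>80)&(cv2.fillPoly(np.zeros((384,512),np.uint8),[np.array([[168,148],[186,150],[182,192],[166,190]])],1)>0),(177,170));print("bar",m.sum(),rect(c,m,20))
m=comp(yellow(H),(296,187));print("box",m.sum(),rect(c,m,30))
cv2.imwrite("pics/crop1.png",cv2.resize(im[110:260,150:350],None,fx=4,fy=4,interpolation=cv2.INTER_CUBIC))
E
```

```text
[[101, 72, 99], [101, 76, 97], [99, 68, 98], [98, 69, 96], [99, 68, 98], [100, 70, 95], [100, 70, 99], [99, 71, 97], [99, 70, 95], [99, 76, 97], [100, 70, 98], [100, 68, 97], [98, 66, 96], [99, 74, 97], [102, 65, 98], [99, 70, 98], [100, 73, 98], [99, 76, 94], [100, 72, 96], [101, 74, 96]]
mat 14363 ((513.444580078125, 29.203933715820312), (437.82635498046875, 258.249267578125), 77.33534240722656)
cap 285 ((241.7142791748047, 155.85714721679688), 9.529865264892578) [[587.16642598  52.92204698]]
cap 321 ((228.15516662597656, 208.53448486328125), 10.165943145751953) [[455.30449541  82.90899037]]
bar 153 ((557.0321655273438, 220.9118194580078), (12.05581283569336, 93.19972229003906), 76.90458679199219)
box 723 ((515.8854370117188, -72.69451904296875), (62.680389404296875, 99.07410430908203), 5.575757026672363)
```

View pics/crop1.png

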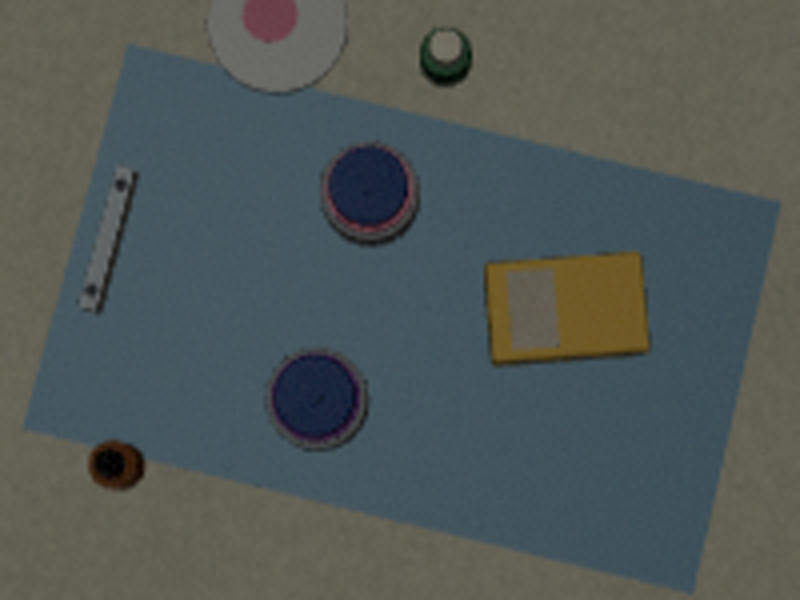

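Bay origin is about (521.7, 68.3), with +y at 77.1° in world. In the bay frame the box is at x=+26, y=-139, turned +18.5°. The plan has two parts:
1. Push the +x side with both fingertips, which squares and centres the box in one motion (turning about a point 80 mm ahead of it).
2. Push it straight from the rear.

Call:
{"name": "step_arm", "arguments": {
  "rows": [
    [[480,-273,100],20.6],
    [[480,-273,100],20.6],
    [[480,-273,100],20.6],
    [[480,-273,100],20.6],
    [[480,-273,100],20.6],
    [[480,-273,100],20.6],
    [[480,-273,100],20.6],
    [[480,-273,100],20.6],
    [[480,-273,100],20.6],
    [[480,-273,100],20.6],
    [[480,-273,100],20.6],
    [[480,-273,100],20.6]
  ],
  "fingers": 0.28
}}

```text
time: 1.4
tool_pos: [576.1, -77.2, 140.9]
tcp_rot: [-179.9, 0.1, 5.8]
ft_force: [0.2, -0.0, 0.0]
finger_gap: 23.7
grip_force: 0.0
```

Call:
{"name": "step_arm", "arguments": {
  "rows": [
    [[0,0,0],0],
    [[0,0,0],0],
    [[0,0,0],0]
  ]
}}

```text
time: 1.7
tool_pos: [574.6, -83.1, 142.6]
tcp_rot: [180.0, -0.0, 5.5]
ft_force: [0.7, -0.4, 0.0]
finger_gap: 23.8
grip_force: 0.0
```

Call:
{"name": "step_arm", "arguments": {
  "rows": [
    [[0,0,40],0],
    [[0,0,80],0],
    [[0,0,105],0],
    [[0,0,120],0],
    [[0,0,120],0],
    [[0,0,120],0]
  ]
}}

```text
time: 2.3
tool_pos: [575.7, -82.6, 23.6]
tcp_rot: [180.0, -0.1, 5.5]
ft_force: [0.3, 0.4, 0.2]
finger_gap: 23.8
grip_force: 0.0
```

```bash
python3 - <<'E'
from h import *
s=r.sense();print(s["tool_pos"],s["tcp_rot"],s["ft_force"])
cv2.imwrite("pics/w1.png",cv2.convertScaleAbs(snapshot("wrist"),alpha=2)); print(get_calibration("wrist"))
E
```

```text
[575.74195884 -82.61345211  23.60675495] [ 1.79970671e+02 -8.20229839e-02  5.51645741e+00] [0.25071863 0.36621574 0.21589744]
{'fovy': 65.70646984690485, 'cx': 257.40317099059234, 'cy': 188.37515400501266, 'eye': array([640.35816714, -77.03323336, 155.67747618]), 'orientation': array([-1.46907107e+01, -8.05827411e-02, -8.44399235e+01])}
```

View pics/w1.png

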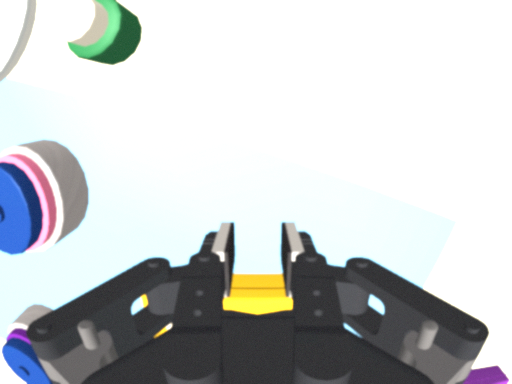

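The fingertips straddle the line beside the box's +x face (box edge near row 275) and are clear of it. Now the side push.

Call:
{"name": "step_arm", "arguments": {
  "rows": [
    [[-8,0,0],0],
    [[-15,0,0],0],
    [[-20.2,2.2,0],3.1],
    [[-25.5,4.1,0],6.2],
    [[-30.8,5.7,0],9.25],
    [[-36.2,7,0],12.3],
    [[-41.8,8,0],15.4],
    [[-47.4,8.7,0],18.5],
    [[-47.4,8.7,0],18.5],
    [[-47.4,8.7,0],18.5]
  ]
}}

```text
time: 3.35
tool_pos: [528.7, -95.0, 22.8]
tcp_rot: [180.0, -0.0, -12.8]
ft_force: [0.9, 0.5, -0.2]
finger_gap: 23.6
grip_force: 0.0
```

```bash
cat >>h.py <<'E'
O=np.array([521.7,68.3]); A=np.radians(77.1); U=np.array([np.cos(A),np.sin(A)]); X=np.array([U[1],-U[0]])
def bay(p): d=np.asarray(p)[:2]-O; return round(float(d@X),1),round(float(d@U),1)
E
python3 - <<'E'
from h import *
s=r.sense();print(s["tool_pos"],s["tcp_rot"],s["ft_force"],bay(s["tool_pos"]))
c,im,H=look()
m=yellow(H); m=comp(m,(290,187)); q=rect(c,m,30);print(q,bay(q[0]))
cv2.imwrite("pics/t2.png",cv2.convertScaleAbs(cv2.resize(im[110:260,150:350],None,fx=4,fy=4),alpha=2))
E
```

```text
[528.66116138 -95.03682467  22.80972151] [ 1.79999606e+02 -3.56282898e-02 -1.28438750e+01] [ 0.87290894  0.50035892 -0.18717821] (43.3, -157.7)
((488.1448974609375, -79.73991394042969), (80.09326171875, 63.21065139770508), 76.37249755859375) (0.3, -151.8)
```

View pics/t2.png

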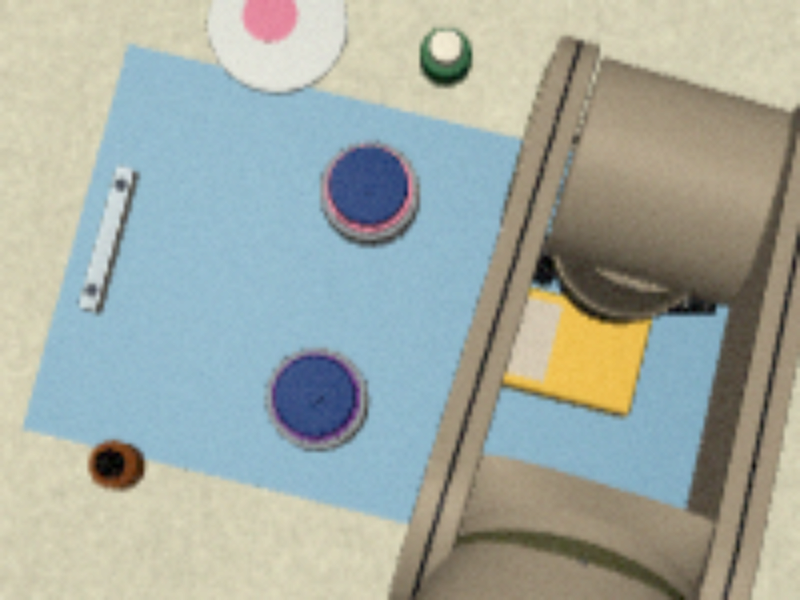

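The box is now at about x=0, y=-142 and aligned. Next I'll retreat, lift, go around to the rear face and turn 90°.

Call:
{"name": "step_arm", "arguments": {
  "rows": [
    [[12,0,0],0],
    [[12,0,-35],0],
    [[12,0,-70],0],
    [[0,20,-80],-8],
    [[-20,40,-80],-16],
    [[-43,60,-80],-24],
    [[-43,60,-80],-32],
    [[-43,60,-80],-40],
    [[-43,60,-80],-48],
    [[-43,60,-80],-56],
    [[-43,60,-80],-64],
    [[-43,60,-80],-72]
  ]
}}

```text
time: 4.6
tool_pos: [473.4, -143.7, 102.3]
tcp_rot: [-180.0, 0.0, 59.5]
ft_force: [0.6, 0.6, -0.1]
finger_gap: 23.9
grip_force: 0.0
```

Call:
{"name": "step_arm", "arguments": {
  "rows": [
    [[0,0,0],-8],
    [[0,0,0],-16],
    [[0,0,0],-18],
    [[0,0,0],-18],
    [[0,0,0],-18]
  ]
}}

```text
time: 5.1
tool_pos: [473.4, -143.8, 102.3]
tcp_rot: [-180.0, -0.0, 77.0]
ft_force: [-0.1, 0.4, -0.3]
finger_gap: 23.7
grip_force: 0.0
```

```bash
python3 - <<'E'
from h import *
s=r.sense();print(s["tool_pos"],s["tcp_rot"],s["ft_force"],bay(s["tool_pos"]))
c,im,H=look()
m=comp(yellow(H),(290,187)); q=rect(c,m,30);print(q,bay(q[0]))
p=proj(c,cnt(m),30); b=np.array([bay(x) for x in p]);print(b.min(0),b.max(0))
cv2.imwrite("pics/t3.png",cv2.convertScaleAbs(cv2.resize(im[110:260,150:350],None,fx=3,fy=3),alpha=2))
E
```

```text
[ 473.37859545 -143.78355979  102.27215294] [-1.79992818e+02 -8.84284942e-04  7.70322601e+01] [-0.10671596  0.42783358 -0.26335745] (0.2, -217.5)
((492.7879943847656, -60.8218879699707), (76.95785522460938, 63.17654800415039), 76.94783020019531) (0.6, -132.3)
[ -31.  -170.9] [ 32.3 -93.8]
```

View pics/t3.png

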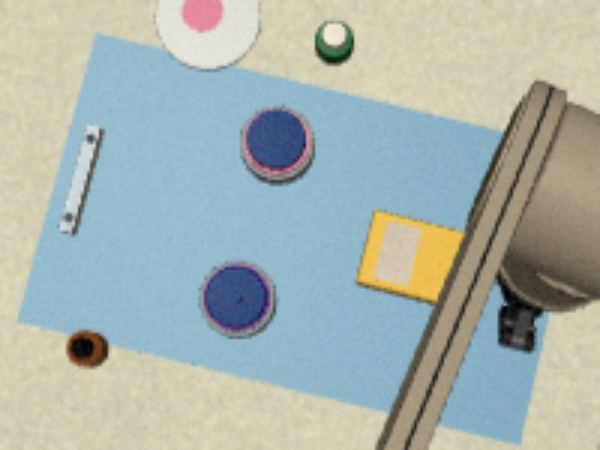

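Call:
{"name": "step_arm", "arguments": {
  "rows": [
    [[0,0,40],0],
    [[0,0,70],0],
    [[0,0,80],0],
    [[0,0,80],0],
    [[6,0,80],0],
    [[12,0,80],0],
    [[18,0,80],0],
    [[26,0,80],0],
    [[34,0,80],0],
    [[42,0,80],0],
    [[50,0,80],0],
    [[58,0,80],0]
  ]
}}

```text
time: 6.35
tool_pos: [486.4, -86.6, 22.3]
tcp_rot: [-180.0, 0.0, 77.1]
ft_force: [-0.9, -3.3, 2.2]
finger_gap: 24.0
grip_force: 1.8
```

Call:
{"name": "step_arm", "arguments": {
  "rows": [
    [[8,0,0],0],
    [[16,0,0],0],
    [[22,0,0],0],
    [[26,0,0],0],
    [[28,0,0],0],
    [[28,0,0],0]
  ]
}}

```text
time: 6.95
tool_pos: [492.4, -59.5, 22.0]
tcp_rot: [-180.0, -0.0, 77.1]
ft_force: [-0.8, -0.5, -0.2]
finger_gap: 23.9
grip_force: 0.0
```

```bash
cat >>h.py <<'E'
def rep(n):
    s=r.sense();print(s["tool_pos"],s["tcp_rot"],s["ft_force"],bay(s["tool_pos"]))
    c,im,H=look()
    m=yellow(H); m[:,360:]=False; m[:135]=False; m[232:]=False
    p=proj(c,cnt(m),30); b=np.array([bay(x) for x in p]);print("bay extents",b.min(0),b.max(0))
    q=cv2.minAreaRect(b.astype(np.float32));print(q)
    cv2.imwrite(f"pics/{n}.png",cv2.convertScaleAbs(cv2.resize(im[110:260,150:350],None,fx=3,fy=3),alpha=2))
E
python3 -c "
from h import *
rep('t4')"
```

```text
[492.43666902 -59.48893008  22.02952598] [-1.79966963e+02 -3.68216258e-02  7.70814144e+01] [-0.79776811 -0.49411742 -0.21503581] (0.0, -131.1)
bay extents [-32.6 -48.8] [ 30. -20.]
((-1.3445205688476562, -34.03759002685547), (63.09920883178711, 28.010498046875), 1.4069796800613403)
```

View pics/t4.png

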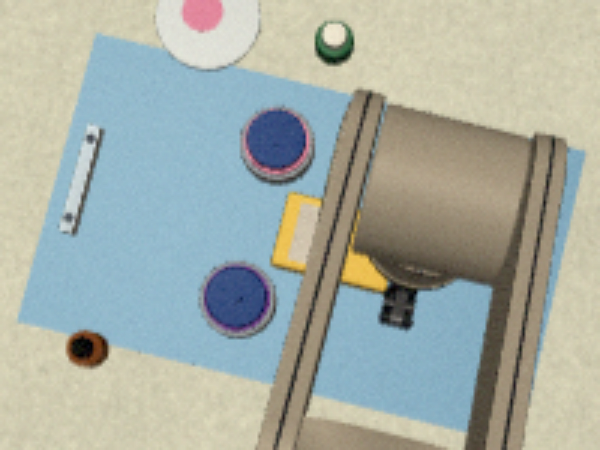

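The front end is at the gap (y=-20), centred within about 1 mm, and both collars are clear. I'll keep pushing.

Call:
{"name": "step_arm", "arguments": {
  "rows": [
    [[6,0,0],0],
    [[14,0,0],0],
    [[22,0,0],0],
    [[30,0,0],0],
    [[38,0,0],0],
    [[46,0,0],0],
    [[54,0,0],0],
    [[62,0,0],0],
    [[68,0,0],0],
    [[72,0,0],0],
    [[74,0,0],0],
    [[74,0,0],0]
  ]
}}

```text
time: 8.2
tool_pos: [509.3, 12.3, 22.4]
tcp_rot: [180.0, -0.0, 77.1]
ft_force: [0.8, -0.6, -0.2]
finger_gap: 23.9
grip_force: 0.0
```

```bash
python3 -c "
from h import *
rep('t5')"
```

```text
[509.32162137  12.30551759  22.36439177] [ 1.79990288e+02 -1.19382343e-02  7.70801516e+01] [ 0.81588688 -0.59681686 -0.18027801] (0.4, -57.3)
bay extents [-32.6 -40.9] [-11.2  10.3]
((-21.899999618530273, -15.30000114440918), (21.39999771118164, 51.20000076293945), 0.0)
```

View pics/t5.png

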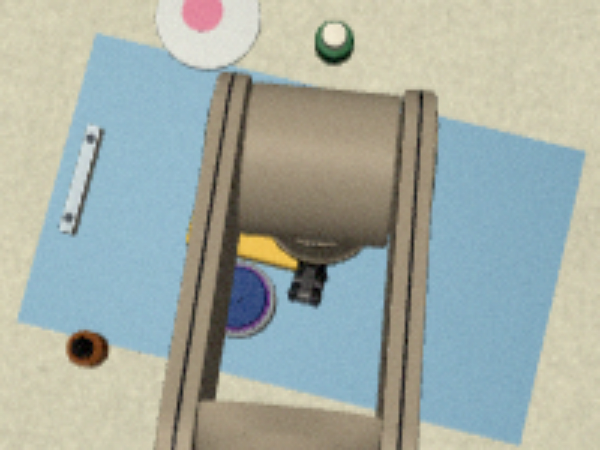

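The box is inside the gap, with its left edge still at -32.6 mm. I'll go on past the jars and stop about 14 mm short of the bar.

Call:
{"name": "step_arm", "arguments": {
  "rows": [
    [[6,0,0],0],
    [[14,0,0],0],
    [[22,0,0],0],
    [[30,0,0],0],
    [[38,0,0],0],
    [[46,0,0],0],
    [[54,0,0],0],
    [[62,0,0],0],
    [[70,0,0],0],
    [[76,0,0],0],
    [[80,0,0],0],
    [[82,0,0],0]
  ]
}}

```text
time: 9.45
tool_pos: [527.6, 92.3, 22.3]
tcp_rot: [180.0, 0.0, 77.1]
ft_force: [-0.2, -2.8, 1.5]
finger_gap: 23.8
grip_force: 1.5
```

Call:
{"name": "step_arm", "arguments": {
  "rows": [
    [[3,0,0],0],
    [[6,0,0],0],
    [[8,0,0],0],
    [[10,0,0],0],
    [[11,0,0],0],
    [[12,0,0],0]
  ]
}}

```text
time: 10.05
tool_pos: [530.2, 103.7, 22.3]
tcp_rot: [180.0, 0.0, 77.1]
ft_force: [-0.2, -4.0, 2.2]
finger_gap: 23.6
grip_force: 1.7
```

Now creep forward to contact, 1 mm per row.

Call:
{"name": "step_arm", "arguments": {
  "rows": [
    [[0.7,0,0],0],
    [[1.4,0,0],0],
    [[2,0,0],0],
    [[2,0,0],0]
  ]
}}

```text
time: 10.45
tool_pos: [530.7, 105.4, 22.3]
tcp_rot: [180.0, 0.0, 77.1]
ft_force: [-1.7, -3.9, 3.2]
finger_gap: 23.8
grip_force: 2.3
```

```bash
python3 - <<'E'
from h import *
s=r.sense();print(s["tool_pos"],s["ft_force"],bay(s["tool_pos"]))
im=snapshot("scene");H=cv2.cvtColor(im,cv2.COLOR_BGR2HSV)
cv2.imwrite("pics/s6.png",cv2.convertScaleAbs(cv2.resize(im[150:290,220:400],None,fx=4,fy=4,interpolation=cv2.INTER_CUBIC),alpha=2))
E
```

```text
[530.66863325 105.44284423  22.34531373] [-1.7342561  -3.859575    3.23906208] (0.5, 38.2)
```

View pics/s6.png

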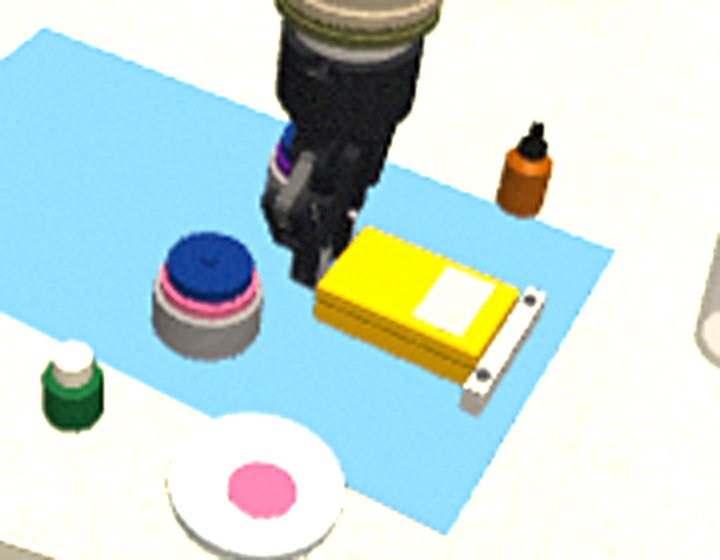

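The box is within about 1 mm of the bar, but the force is still at sliding level. I'll creep until it rises.

Call:
{"name": "step_arm", "arguments": {
  "rows": [
    [[0.5,0,0],0],
    [[1,0,0],0],
    [[1,0,0],0]
  ]
}}

```text
time: 10.8
tool_pos: [530.7, 105.5, 22.3]
tcp_rot: [-180.0, 0.1, 77.1]
ft_force: [-1.5, -9.9, 5.2]
finger_gap: 23.8
grip_force: 5.0
```

Call:
{"name": "step_arm", "arguments": {
  "rows": [
    [[0.5,0,0],0],
    [[1,0,0],0],
    [[1,0,0],0]
  ]
}}

```text
time: 11.1
tool_pos: [530.7, 105.6, 22.3]
tcp_rot: [-180.0, 0.2, 77.1]
ft_force: [-3.9, -14.2, 7.6]
finger_gap: 23.8
grip_force: 7.5
```

The force rose to 15 N with no further motion, so the box is seated. I'll back off straight, then lift and clear.

Call:
{"name": "step_arm", "arguments": {
  "rows": [
    [[-2,0,0],0],
    [[-6,0,0],0],
    [[-14,0,0],0],
    [[-18,0,0],0],
    [[-18,0,-20],0],
    [[-18,0,-60],0],
    [[-18,0,-105],0],
    [[-60,0,-130],0],
    [[-110,0,-130],0],
    [[-160,0,-130],0],
    [[-200,0,-130],0],
    [[-230,0,-130],0]
  ]
}}

```text
time: 12.3
tool_pos: [478.7, -118.9, 152.4]
tcp_rot: [180.0, 0.0, 77.0]
ft_force: [0.3, 0.7, -0.3]
finger_gap: 24.1
grip_force: 0.0
```

Call:
{"name": "step_arm", "arguments": {
  "rows": [
    [[-30,0,0],0],
    [[-60,0,0],0],
    [[-60,0,0],0]
  ]
}}

```text
time: 12.6
tool_pos: [465.3, -178.1, 152.3]
tcp_rot: [180.0, 0.1, 76.9]
ft_force: [0.2, 0.5, -0.8]
finger_gap: 23.8
grip_force: 0.0
```

```bash
python3 -c "
from h import *
rep('t7')"
```

```text
[ 465.30823384 -178.1161019   152.34771918] [1.79979632e+02 5.58712522e-02 7.68784069e+01] [ 0.21401244  0.47867471 -0.80759527] (0.0, -252.8)
bay extents [-32.5  48.4] [ 30.5 148.7]
((-1.0015144348144531, 98.55224609375), (100.32294464111328, 62.89767074584961), 89.90818786621094)
```

View pics/t7.png

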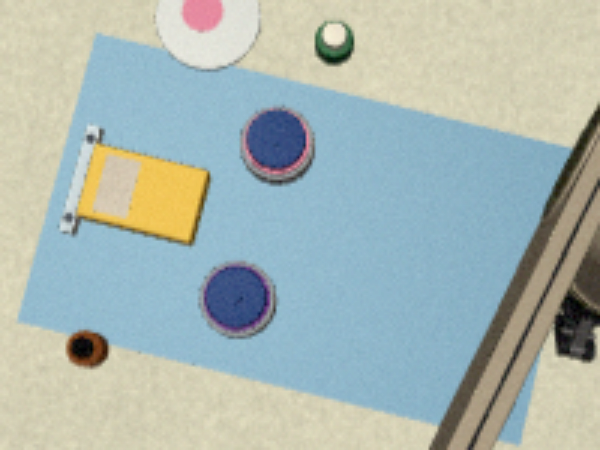

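The box is square against the bar at x≈-1, y≈99, within 0.1° of the bay axis. The bystanders haven't moved and the arm is clear, so I'm handing in.

```bash
python3 -c "
from bench import r
print(r.hand_in())"
```

```text
the job is handed in; nothing more can be done
None
```

The yellow slide box is in its bay, flat and resting squarely against the stop bar (about 1 mm off centre, within 0.1° by the top camera); I handed the job in at about 12.7 s, with the arm clear and the bystanders in view (petri dish, dropper, oil) unmoved.

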